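# Set the lamp attenuator to its third click

## Robot

A 7-joint arm with a two-finger parallel gripper is mounted at the origin on a cart in front of the work surface, level with it; the furniture and walls round the work are solid. World frame = base frame: x ahead of the robot, y to its left, z up, the work surface at z = 0. Lengths are in m, angles in rad, forces in N, time in s.
With the tool pointing down it reaches from about 0.35 to 0.9 m from the base axis. Payload 7.2 kg.
Tool frame: the origin (TCP) lies midway between the tips of the shut fingers; the grasp point (between the pads) lies 19 mm behind it; x points along the fingers, z is the direction in which the jaws open and shut, and the axes are right-handed (so a half turn about x gives the same grasp; the last joint's range is limited). The gripper opens to 85 mm and grips with 20 to 120 N. Pads are 22 mm wide; open, the fingers measure 114 mm over their backs; the gripper's body (76 mm by 85 mm) begins 54 mm behind the grasp point. The pads swing forward as they close: fully open they stand 13 mm farther back than shut.
Start: joints at [1.205, 0.411, -0.013, 1.596, 0.006, 1.134, -0.082], TCP at [0.183, -0.597, 0.231] pointing down, gripper open.
Joint ranges: [-2.95, 2.95], [-0.29, 1.99], [-1.47, 1.44], [0.14, 2.54], [-1.03, 4.17], [0.13, 1.85], [-2.86, 2.86]. Speed limits (rad/s): [2.39, 2.39, 3.01, 3.01, 3.14, 3.14, 3.14].

## Interface

Orientations are given as a unit quaternion [w, x, y, z].
In Python, from workcell import arm gives the robot as it stands.
- The arm moves only by the tool drive_tool, never from a script. Its argument "increments" is one flat list of numbers, 7 for each row, row after row: the shift along the tool's x, y, z in mm, then the turn, a rotation vector about the tool's x, y, z in rad, then the opening in per cent of the stroke, from 0 (shut) to 100 (fully open). A call has 1 to 8 rows; each row is the pose to reach, as a shift and turn from the pose commanded when the call began, along the tool's axes at that moment; what a row does not reach only later rows make up. A row lasts 1/10 s, in which the tool goes at most 50 mm and 8.59 degrees, less where a joint would pass 70% of its speed; a pose out of reach is approached as far as the arm can. A call with a gripper value outside its range is refused whole. The fingers move at their own pace and stop on an object; "squeeze" is the grip in N (left out, the last holds). Time passes only in rows, so rows that repeat a pose let the fingers close. It gives the time, the measured TCP pose, the force and the opening at its end, in the units of the state.
- arm.observe(): the state, without advancing time (a new reading comes with each control period).
- arm.get_image(name): name is "scene" or "top" or "wrist"; returns the picture (384x512x3 uint8, blue, green, red); there is no depth.
- arm.camera_params(name): a dict with "fx", "fy", "cx", "cy" (pixels), "dist" ([k1, k2, p1, p2, k3] as OpenCV has them; the pictures are not rectified), "origin" and "attitude" of the camera in the world. Camera axes: x right, y down, z forward; pixel columns grow to the right and rows downward; lengths in m; the calibration is good to about 2 mm. A picture is of the moment at which its call begins: read the wrist's pose just before it. camera_params takes no time and is no camera call; for the wrist camera it gives the pose at the moment of the call.
- arm.hand_in(): hands the job in, once; it reports no verdict.
Trained networks look in the newest picture that a camera, given by its name, has taken for a name from the list of things; names that differ only in an ending like _2 or _b are one class to them, and where a whole thing is asked for, a point or a joint stands for the part that bears it (a point fixed in the world has none). Each returns a list of dicts, best first, with "score" (0 to 1); they miss things now and then, are a little off and sometimes report something else, mostly with a low value. They report only what shows in the picture. A call takes as long as a camera call.
- arm.recognise(camera, label): "point" ([x, y, z] in m, in the coordinates of the camera as it stood for that picture, good to about 4 mm: the middle of the surface that is visible of it).
- arm.regions_of(camera, label): "mask" (384x512 bool, what is visible of it).
The state is a dict: "t": time; "joint_pos": joint angles; "qvel": joint speeds; "joint_efforts": joint torques, N m; "tool_pos": TCP position; "eef_rot": TCP orientation; "wrist_force": force on the tool from outside, world axes, zero at the start; "moment": the same for the moment, N m; "opening": finger opening in m.
Only numpy, scipy, OpenCV 4.12 (cv2) and the standard library are available. Lean on these libraries where they do the work, as an engineer would, in place of code of your own. Each camera call takes 0.05 s, during which the arm holds its last target.

## Task

With the outside of the fingers, push the attenuator's lever back to the stop at its home end (the end with the round light port), then push it the other way, counting the clicks, and leave it resting in the third click from home. Do not let it jump past the third click, because the stronger light would bleach the cells. Only push the lever, never pinch it, and leave the things around it where they are.

Things in the scene. Friction and masses are not known exactly. Their poses are not given: they have to be found in the camera images.
- attenuator: Light attenuator: low grey housing fixed to the table, 80 (x) by 150 (y) mm, 50 mm high, with a slot along y in its top plate and six identical black marks beside it, one per click position, 16 mm apart. Origin: centre of its underside; z up; +y along the slot away from the home end. Yaw within 0.35 rad. A tall microscope stands behind it to the right (x over 0.6 m, y under -0.1 m): keep the arm on the near side of it.
- home_end (a point): Point on the top edge of the housing's home end, in line with the slot (75 mm from the housing's centre along its -y, 6 mm along its +x, 50 mm up). This end carries a dark round light port, 34 mm across, sticking out 20 mm, its axis 26 mm above the table; the other end is plain.
- lever_top (a point): Centre of the top face of the lever: an upright black paddle that stands out of the slot, 12 mm thick along the slot (housing y), 26 mm wide across it (housing x) and 42 mm high; its top is 93 mm above the table and its foot 1 mm above the top plate.
- lever (a joint): Lever travel in m along the housing's +y: 0 at the home stop (lever centre 40 mm to -y and 6 mm to +x of the housing's centre), 0.080 at the far stop. Notches at 0 (home), 0.016 (first click), 0.032, 0.048 (third), 0.064, 0.080. Leaving a notch takes 5 to 7 N; past half-way the lever snaps ahead by itself into the next one and stays. It starts in the first or second click.
- tape_roll: Bystander: tape roll, 96 mm across, 25 mm high, lying flat, loose near the attenuator; leave it alone. Origin: centre of its underside.
- beaker: Bystander: small clear beaker, 45 mm across, 59 mm high, open top, loose near the attenuator; leave it alone. Origin: centre of its underside.
- tally_counter: Bystander: round hand tally counter, 46 mm across, 21 mm high, loose near the attenuator; leave it alone. Origin: centre of its underside.
- pencil: Bystander: pencil, 112 mm long, 7 mm thick, lying, loose near the attenuator; leave it alone. Origin: centre of its underside.
- hemocytometer: Bystander: flat counting slide, 34x75x8 mm, lying flat, loose near the attenuator; leave it alone. Origin: centre of its underside.

How it is judged:
By the outcome, as a careful person would: the job done as asked, in the order asked, and still so for the second after the job is handed in, with the robot touching nothing.
It also fails if it takes over 56 s, if anything falls off the work surface, if the arm or the gripper's body presses on something with over 40 N, if the wrist force passes 120 N, or if a joint passes its speed limit or range.

## Working session

There is one attempt and no reset: what is moved stays moved. The work goes in short steps, Python scripts to look and compute and a tool call to move; the robot and the scene stay as the last step left them, time stands still between calls to the robot, and variables do not carry over. Pictures are saved under pics/ and viewed, and the job is handed in when it is done.

Besides the shell and the picture viewer there is one more tool, called after "Call:" by a JSON object that holds its "fn" and its "kwargs", one argument or row to a line. drive_tool: Moves the arm, as the interface text tells. Its arguments: {"type":"object","properties":{"increments":{"type":"array"},"squeeze":{"type":"number"}},"required":["increments"]}

```bash
mkdir -p pics; ls; cat > h.py <<'E'
import numpy as np,cv2
from workcell import arm
from scipy.spatial.transform import Rotation as R
def Rq(q): return R.from_quat([q[1],q[2],q[3],q[0]])
def cam(n):
    p=arm.camera_params(n); 
    K=np.array([[p['fx'],0,p['cx']],[0,p['fy'],p['cy']],[0,0,1]]);a=np.array(p['attitude'],float)
    Rm=a if a.shape==(3,3) else Rq(a).as_matrix()
    return K,np.array(p['dist'],float),np.array(p['origin']),Rm
def ray_z(n,uv,z):
    K,d,o,Rm=cam(n); u=cv2.undistortPoints(np.array(uv,float).reshape(-1,1,2),K,d).reshape(-1,2)
    v=np.c_[u,np.ones(len(u))]@Rm.T
    return o+v*((z-o[2])/v[:,2])[:,None]
def proj(n,P):
    K,d,o,Rm=cam(n); c=(np.atleast_2d(P)-o)@Rm
    return cv2.projectPoints(c,np.zeros(3),np.zeros(3),K,d)[0].reshape(-1,2)
def toworld(n,p):
    K,d,o,Rm=cam(n); return o+Rm@np.array(p)
def st():
    s=arm.observe(); print('t',s['t'],'tcp',np.round(s['tool_pos'],4),'q',np.round(s['eef_rot'],4),'F',np.round(s['wrist_force'],2),'op',s['opening']); return s
E
python3 - <<'E'
from h import *
s=st()
for n in ['scene','top','wrist']:
    im=arm.get_image(n); cv2.imwrite(f'pics/a_{n}.png',im); print(n,arm.camera_params(n))
    for l in ['attenuator','lever_top','home_end']:
        for r in arm.recognise(n,l)[:2]: print(n,l,round(r['score'],2),np.round(toworld(n,r['point']),4))
st()
E
```

```text
pics
t 0.0 tcp [ 0.1832 -0.597   0.2304] q [ 0.5682  0.4206  0.5691 -0.42  ] F [ 0.76  0.36 -0.56] op 0.085779212418989
scene {'fx': 445.07937756306706, 'fy': 445.07937756306706, 'cx': 256.99444452848326, 'cy': 185.89355371935096, 'dist': array([0.01810132, 0.        , 0.        , 0.        , 0.        ]), 'origin': array([-0.09098327,  0.40658304,  0.5780539 ]), 'attitude': array([ 0.23175787, -0.45129698,  0.76040892, -0.40545973])}
scene attenuator 0.85 [0.5075 0.1098 0.0503]
scene lever_top 0.71 [0.527  0.072  0.0811]
scene home_end 0.68 [0.5084 0.1063 0.0471]
top {'fx': 358.4987290226334, 'fy': 358.4987290226334, 'cx': 254.87105395231896, 'cy': 192.11549720807918, 'dist': array([-0.07326224,  0.        ,  0.        ,  0.        ,  0.        ]), 'origin': array([0.44701889, 0.06792097, 0.92379419]), 'attitude': array([ 0.01969051, -0.7057227 ,  0.70786819, -0.02214471])}
top attenuator 0.93 [0.5256 0.0959 0.0505]
top attenuator 0.2 [0.5334 0.0724 0.0957]
top lever_top 0.4 [0.5298 0.0734 0.0945]
top home_end 0.93 [0.5236 0.0937 0.0485]
wrist {'fx': 268.88218842422083, 'fy': 268.88218842422083, 'cx': 252.7302860620201, 'cy': 192.09147410323655, 'dist': array([-0.06160678,  0.        ,  0.        ,  0.        ,  0.        ]), 'origin': array([ 0.26407466, -0.57350897,  0.3736121 ]), 'attitude': array([ 0.132587  ,  0.793331  , -0.58607002, -0.0978189 ])}
t 0.6 tcp [ 0.1834 -0.5975  0.2313] q [ 0.5686  0.4203  0.5686 -0.4203] F [-0.23 -0.14 -0.08] op 0.08541538080810122
```

View pics/a_top.png

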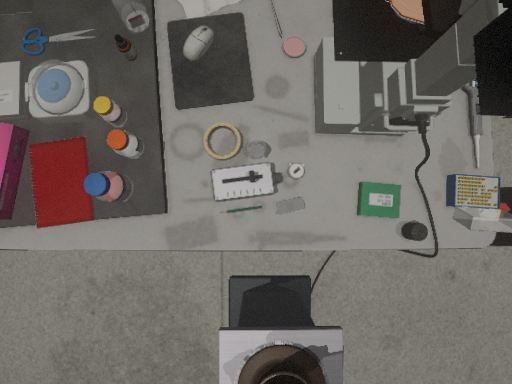

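View pics/a_scene.png

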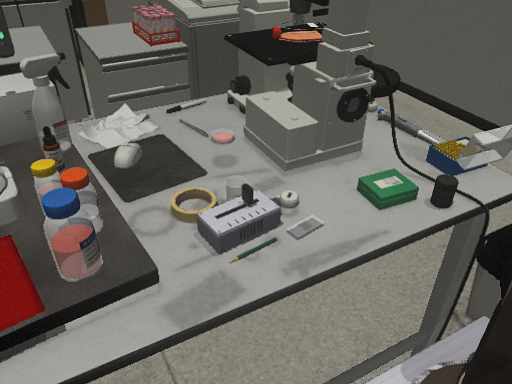

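```bash
python3 - <<'E'
from h import *
im=cv2.imread('pics/a_top.png')
cv2.imwrite('pics/a_topz.png',cv2.resize(im[120:225,190:320],None,fx=6,fy=5.6,interpolation=cv2.INTER_CUBIC)[:, :800])
m=arm.regions_of('top','attenuator')[0]['mask'].astype(np.uint8)
c=max(cv2.findContours(m,0,2)[0],key=cv2.contourArea); print(cv2.minAreaRect(c),cv2.boxPoints(cv2.minAreaRect(c)))
cv2.imwrite('pics/a_mask.png',cv2.resize(m[120:225,190:320]*255,None,fx=4,fy=4))
for l in ['tape_roll','beaker','tally_counter','pencil','hemocytometer']:
    for r in arm.recognise('top',l)[:1]: print(l,round(r['score'],2),np.round(toworld('top',r['point']),4))
r=arm.regions_of('top','lever_top')
for x in r[:2]:
    mm=x['mask'];ys,xs=np.nonzero(mm);print(x['score'],mm.sum(),xs.mean(),ys.mean(),xs.min(),xs.max(),ys.min(),ys.max())
E
```

```text
((245.84201049804688, 181.45538330078125), (33.02460479736328, 68.63599395751953), 82.56858825683594) [[209.67657 169.52043]
 [277.73608 160.64311]
 [282.00745 193.39034]
 [213.94794 202.26765]]
tape_roll 0.65 [0.6327 0.1466 0.0236]
beaker 0.82 [0.6147 0.0607 0.0068]
tally_counter 0.67 [ 0.5595 -0.0399  0.0201]
pencil 0.52 [0.4582 0.1019 0.0079]
hemocytometer 0.84 [ 0.4662 -0.0241  0.0127]
```

View pics/a_topz.png

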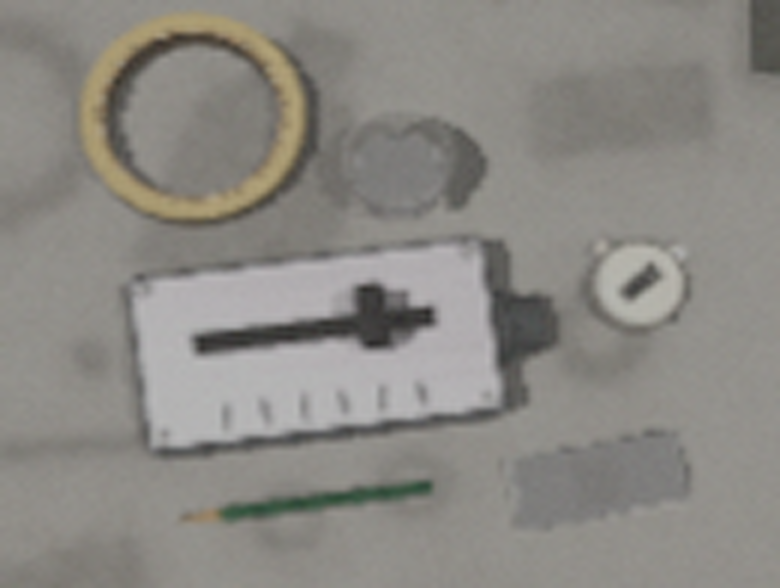

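View pics/a_mask.png

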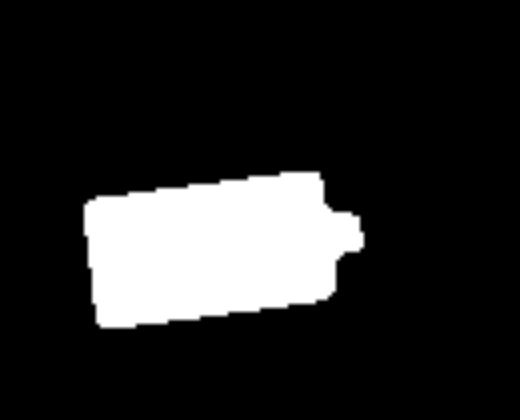

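```bash
cat >> h.py <<'E'
def fit():
    px=np.array([[130,285],[482,238],[502,408],[152,452]])/[6,5.6]+[190,120]
    px=px-0.4
    W=ray_z('top',px,0.05)[:,:2]
    Hc=np.array([[40,75],[40,-75],[-40,-75],[-40,75]])/1000
    a=Hc-Hc.mean(0);b=W-W.mean(0)
    yaw=np.arctan2((a[:,0]*b[:,1]-a[:,1]*b[:,0]).sum(),(a*b).sum())
    return W.mean(0),yaw,W
E
python3 - <<'E'
from h import *
c,yaw,W=fit(); print(c,yaw); print(W)
Rm=np.array([[np.cos(yaw),-np.sin(yaw)],[np.sin(yaw),np.cos(yaw)]])
print('res',(W-c)@Rm*1000)
# lever top pixel range in zoom: x 357-388, y 283-348 
L=ray_z('top',np.array([[372,316]])/[6,5.6]+[190,120]-.4,0.093)[:,:2]; print('lever',L,(L-c)@Rm*1000)
M=ray_z('top',np.array([[228,415],[265,410],[304,407],[343,402],[382,397],[421,392]])/[6,5.6]+[190,120]-.4,0.05)[:,:2]; print((M-c)@Rm*1000)
for n in ['scene']:
    im=arm.get_image(n)
    P=[]
    for x,y,z in [(40,75,50),(40,-75,50),(-40,-75,50),(-40,75,50),(6,-24,93),(6,-8,93)]:
        P.append(np.r_[c+Rm@np.array([x,y])/1000,z/1000])
    u=proj(n,P); v=im.copy()
    v=cv2.resize(v[170:260,180:320],None,fx=5,fy=5)
    for q in u: cv2.circle(v,tuple(int(i) for i in (q-[180,170])*5),3,(0,0,255),-1)
    cv2.imwrite('pics/b_scene.png',v)
E
```

```text
[0.52539279 0.09533973] 0.131010575470129
[[0.55222079 0.17158922]
 [0.57251102 0.02758459]
 [0.49781175 0.01987848]
 [0.47902758 0.16230664]]
res [[ 36.55903924  72.09134739]
 [ 37.86318024 -73.32985143]
 [-37.20264475 -71.21149473]
 [-37.21957474  72.44999878]]
lever [[0.5337702 0.0724563]] [[  5.3162198  -23.78172558]]
[[-25.34020624  39.70916411]
 [-25.18658297  24.49817796]
 [-26.00739194   8.59579171]
 [-25.96207409  -7.42188335]
 [-25.91652598 -23.44340093]
 [-25.87074088 -39.47112392]]
```

View pics/b_scene.png

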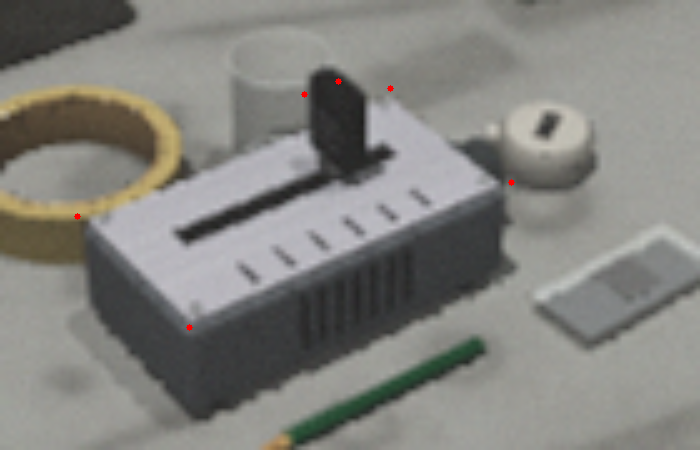

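```bash
cat >> h.py <<'E'
C=np.array([0.5254,0.0953]);YAW=0.131
RH=np.array([[np.cos(YAW),-np.sin(YAW)],[np.sin(YAW),np.cos(YAW)]])
def hw(x,y,z): return np.r_[C+RH@np.array([x,y])/1000,z/1000]
def Rtgt(sgn=1):
    # tool x down, tool z along sgn*housing y
    x=np.array([0,0,-1.]); z=np.r_[RH@np.array([0,sgn*1.]),0]; y=np.cross(z,x)
    return R.from_matrix(np.c_[x,y,z])
def delta(P,sgn=1,s=None):
    s=s or arm.observe(); R0=Rq(s['eef_rot']); d=R0.inv().apply(P-np.array(s['tool_pos']))*1000
    return np.round(d,1),np.round((R0.inv()*Rtgt(sgn)).as_rotvec(),4)
def hpos(s=None):
    s=s or arm.observe(); p=np.array(s['tool_pos']); xy=RH.T@(p[:2]-C)*1000
    F=np.array(s['wrist_force']); f=RH.T@F[:2]
    print('t',round(s['t'],2),'housing xyz mm',np.round([*xy,p[2]*1000],1),'F housing',np.round([*f,F[2]],2),'op',round(s['opening'],4)); 
E
python3 - <<'E'
from h import *
s=st(); print(Rq(s['eef_rot']).as_matrix().round(2), s['joint_pos'])
for sg in(1,-1):
    for y in (5,): print(sg,delta(hw(5.5,y,160),sg))
E
```

```text
t 1.0 tcp [ 0.1834 -0.5975  0.2313] q [ 0.5687  0.4203  0.5686 -0.4203] F [-0.25 -0.43  0.53] op 0.08522342898830185
[[ 0.    0.96  0.29]
 [-0.    0.29 -0.96]
 [-1.    0.    0.  ]] [ 1.20476994  0.41111081 -0.01270515  1.5961795   0.00557853  1.13432145
 -0.08217614]
1 (array([  71.3,  536.5, -565.9]), array([-2.9747,  0.    ,  0.    ]))
-1 (array([  71.3,  536.5, -565.9]), array([ 0.1669,  0.    , -0.    ]))
```

Call:
{"fn": "drive_tool", "kwargs": {
  "increments": [0,15,-16,0.02,0,0,0,0,45,-48,0.04,0,0,0,0,78,-82,0.06,0,0,0,0,111,-117,0.08,0,0,0,0,144,-152,0.1,0,0,0,0,177,-187,0.12,0,0,0,0,210,-222,0.14,0,0,0,0,243,-256,0.167,0,0,0]
}}

```text
t: 1.8
tool_pos: [0.3411, -0.2797, 0.2317]
eef_rot: [0.532, 0.466, 0.531, -0.467]
wrist_force: [1.5, 0.4, -0.3]
opening: 0.0001
```

```bash
python3 - <<'E'
from h import *
s=st();hpos(s);print(delta(hw(5.5,15,160),-1,s), s['joint_pos'])
E
```

```text
t 1.8 tcp [ 0.3411 -0.2797  0.2317] q [ 0.5318  0.4664  0.531  -0.4665] F [ 1.54  0.4  -0.31] op 5.0498602530228026e-05
t 1.8 housing xyz mm [-231.7 -347.7  231.7] F housing [ 1.58  0.19 -0.31] op 0.0001
(array([  71.5,  236.8, -363. ]), array([-0.0011,  0.0009, -0.0006])) [ 0.76514649  0.10510806 -0.20263155  2.00665885  0.02500123  1.03109367
 -0.89008041]
```

Call:
{"fn": "drive_tool", "kwargs": {
  "increments": [0,24,-36,0,0,0,0,0,50,-76,0,0,0,0,0,76,-116,0,0,0,0,0,102,-156,0,0,0,0,0,128,-196,0,0,0,0,0,154,-236,0,0,0,0,0,180,-276,0,0,0,0,0,200,-306,0,0,0,0]
}}

```text
t: 2.6
tool_pos: [0.4998, 0.0511, 0.2317]
eef_rot: [0.532, 0.466, 0.532, -0.465]
wrist_force: [-0.2, -0.1, 0.2]
opening: -0.0002
```

```bash
python3 - <<'E'
from h import *
s=st();hpos(s);print(delta(hw(5.5,15,160),-1,s), s['joint_pos'])
E
```

```text
t 2.6 tcp [0.4998 0.0511 0.2317] q [ 0.5321  0.4663  0.5319 -0.4653] F [-0.19 -0.14  0.24] op -0.00018586622353954728
t 2.6 housing xyz mm [-31.1 -40.5 231.7] F housing [-0.21 -0.12  0.24] op -0.0002
(array([ 71.7,  36.6, -55.4]), array([ 0.0015, -0.0007, -0.0012])) [ 0.23214463  0.24372172 -0.50645464  1.86192897  0.1334083   1.06802674
 -1.76444399]
```

Call:
{"fn": "drive_tool", "kwargs": {
  "increments": [15,12,-19,0,0,0,0,40,24,-38,0,0,0,0,65,37,-55,0,0,0,0,90,37,-55,0,0,0,0,110,37,-55,0,0,0,0,110,37,-55,0,0,0,0,110,37,-55,0,0,0,0]
}}

```text
t: 3.3
tool_pos: [0.5285, 0.1074, 0.1216]
eef_rot: [0.532, 0.466, 0.532, -0.466]
wrist_force: [-0.1, 0.4, 0.9]
opening: -0.0002
```

```bash
python3 - <<'E'
from h import *
s=st();hpos(s)
for n in ['scene','wrist','top']:
    im=arm.get_image(n); cv2.imwrite(f'pics/c_{n}.png',im if n!='scene' else cv2.resize(im[130:270,160:340],None,fx=4,fy=4))
print(delta(hw(5.5,15,70),-1,s))
E
```

```text
t 3.3 tcp [0.5285 0.1074 0.1216] q [ 0.5315  0.4662  0.5317 -0.4663] F [-0.08  0.37  0.95] op -0.0002061509041400266
t 3.3 housing xyz mm [  4.7  11.6 121.6] F housing [-0.03  0.38  0.95] op -0.0002
(array([51.6,  0.8, -3.4]), array([-0.0002, -0.0001,  0.0003]))
```

View pics/c_scene.png

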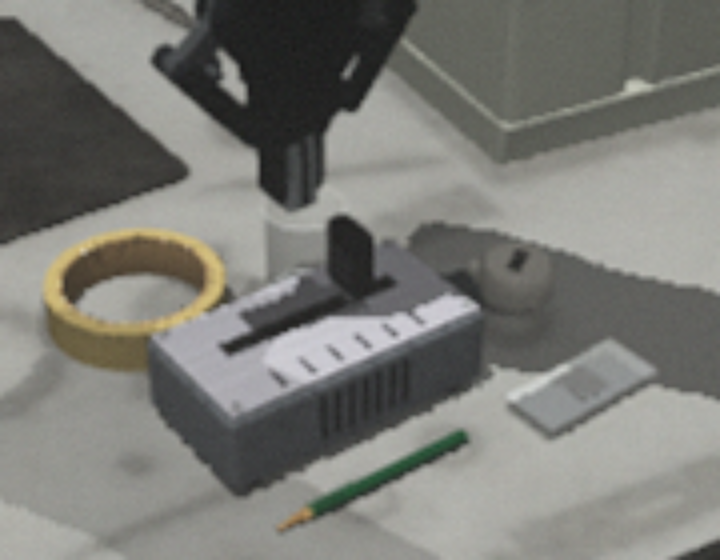

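View pics/c_wrist.png

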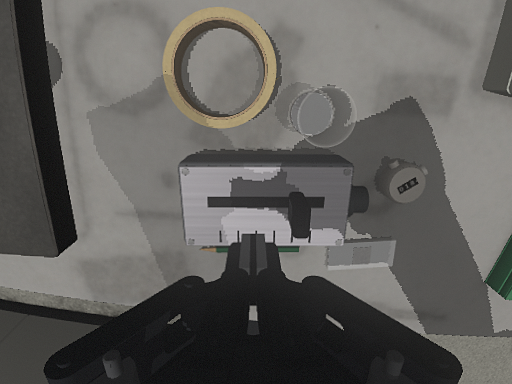

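Call:
{"fn": "drive_tool", "kwargs": {
  "increments": [18,0,-3,0,0,0,0,36,1,-3,0,0,0,0,52,1,-3,0,0,0,0,52,1,2,0,0,0,0,52,1,6,0,0,0,0,52,1,10,0,0,0,0,52,1,10,0,0,0,0]
}}

```text
t: 4.15
tool_pos: [0.5316, 0.0966, 0.0703]
eef_rot: [0.532, 0.467, 0.531, -0.466]
wrist_force: [-0.3, 0.7, -0.6]
opening: -0.0
```

```bash
python3 - <<'E'
from h import *
s=st();hpos(s)
im=arm.get_image('wrist'); cv2.imwrite('pics/d_wrist.png',cv2.resize(im[120:280,150:400],None,fx=3,fy=3))
E
```

```text
t 4.15 tcp [0.5316 0.0966 0.0703] q [ 0.5318  0.467   0.5307 -0.4663] F [-0.31  0.7  -0.57] op -2.557484618855829e-05
t 4.15 housing xyz mm [ 6.3  0.4 70.3] F housing [-0.21  0.73 -0.57] op -0.0
```

View pics/d_wrist.png

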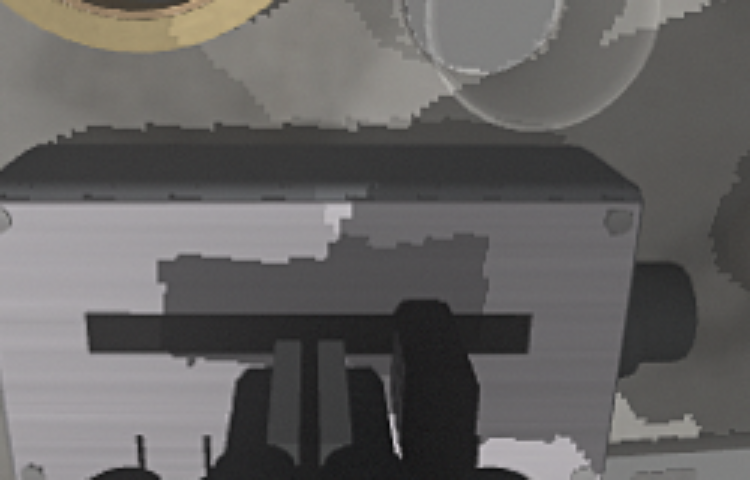

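Call:
{"fn": "drive_tool", "kwargs": {
  "increments": [0,0,3,0,0,0,0,0,0,6,0,0,0,0,0,0,8,0,0,0,0,0,0,8,0,0,0,0]
}}

```text
t: 4.6
tool_pos: [0.5318, 0.0913, 0.0697]
eef_rot: [0.532, 0.467, 0.532, -0.465]
wrist_force: [-0.5, 4.3, 2.3]
opening: -0.0002
```

```bash
python3 - <<'E'
from h import *
s=st();hpos(s)
E
```

```text
t 4.6 tcp [0.5318 0.0913 0.0697] q [ 0.5315  0.4666  0.5322 -0.4653] F [-0.46  4.32  2.33] op -0.00015929685228712002
t 4.6 housing xyz mm [ 5.8 -4.8 69.7] F housing [0.1  4.34 2.33] op -0.0002
```

Call:
{"fn": "drive_tool", "kwargs": {
  "increments": [0,0,2,0,0,0,0,0,0,4,0,0,0,0,0,0,6,0,0,0,0,0,0,8,0,0,0,0,0,0,8,0,0,0,0]
}}

```text
t: 5.1
tool_pos: [0.5328, 0.0805, 0.0691]
eef_rot: [0.531, 0.466, 0.531, -0.467]
wrist_force: [0.4, -0.3, -0.6]
opening: -0.0001
```

```bash
python3 - <<'E'
from h import *
s=st();hpos(s)
E
```

```text
t 5.1 tcp [0.5328 0.0805 0.0691] q [ 0.5314  0.4662  0.5312 -0.4669] F [ 0.44 -0.27 -0.64] op -0.00010481375196542809
t 5.1 housing xyz mm [  5.4 -15.6  69.1] F housing [ 0.4  -0.32 -0.64] op -0.0001
```

Call:
{"fn": "drive_tool", "kwargs": {
  "increments": [0,0,3,0,0,0,0,0,0,6,0,0,0,0,0,0,9,0,0,0,0,0,0,12,0,0,0,0,0,0,12,0,0,0,0]
}}

```text
t: 5.6
tool_pos: [0.5335, 0.076, 0.0694]
eef_rot: [0.531, 0.467, 0.534, -0.463]
wrist_force: [-3.6, 16.8, -1.6]
opening: -0.0001
```

```bash
python3 - <<'E'
from h import *
s=st();hpos(s)
im=arm.get_image('wrist'); cv2.imwrite('pics/e_wrist.png',cv2.resize(im[120:280,150:400],None,fx=3,fy=3))
E
```

```text
t 5.6 tcp [0.5335 0.076  0.0694] q [ 0.5309  0.467   0.5344 -0.4632] F [-3.61 16.82 -1.56] op -0.00012923995978380177
t 5.6 housing xyz mm [  5.5 -20.2  69.4] F housing [-1.38 17.14 -1.56] op -0.0001
```

View pics/e_wrist.png

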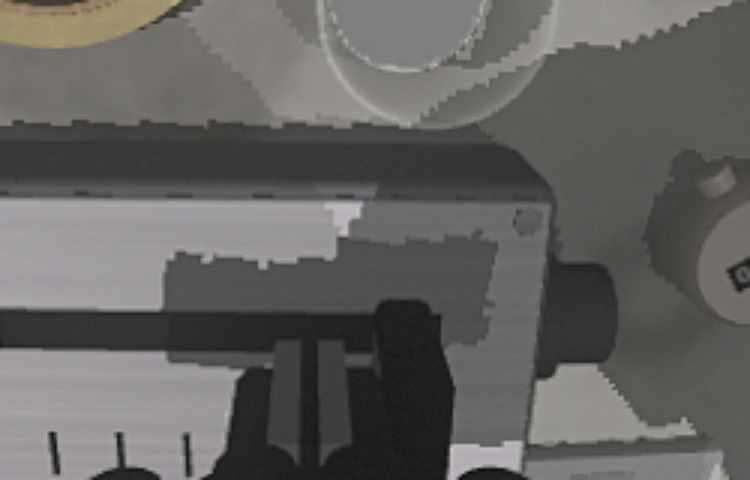

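Call:
{"fn": "drive_tool", "kwargs": {
  "increments": [0,0,-15,0,0,0,0,0,0,-20,0,0,0,0,-25,0,-20,0,0,0,0,-52,0,-20,0,0,0,0,-52,0,0,0,0,0,0,-52,0,25,0,0,0,0,-52,0,47,0,0,0,0,-52,0,47,0,0,0,0]
}}

```text
t: 6.45
tool_pos: [0.5409, 0.0185, 0.1211]
eef_rot: [0.531, 0.467, 0.53, -0.468]
wrist_force: [0.2, -0.3, -0.5]
opening: 0.0005
```

```bash
python3 - <<'E'
from h import *
s=st();hpos(s)
im=arm.get_image('wrist'); cv2.imwrite('pics/f_wrist.png',cv2.resize(im[60:300,120:400],None,fx=2.5,fy=2.5))
print(delta(hw(5.5,-74,70),-1,s))
E
```

```text
t 6.45 tcp [0.5409 0.0185 0.1211] q [ 0.531   0.4669  0.5297 -0.4685] F [ 0.21 -0.29 -0.53] op 0.0004740443165021356
t 6.45 housing xyz mm [  5.3 -78.2 121.1] F housing [ 0.17 -0.31 -0.53] op 0.0005
(array([51.1,  0.2, -4.3]), array([-0.0056,  0.0028,  0.0006]))
```

View pics/f_wrist.png

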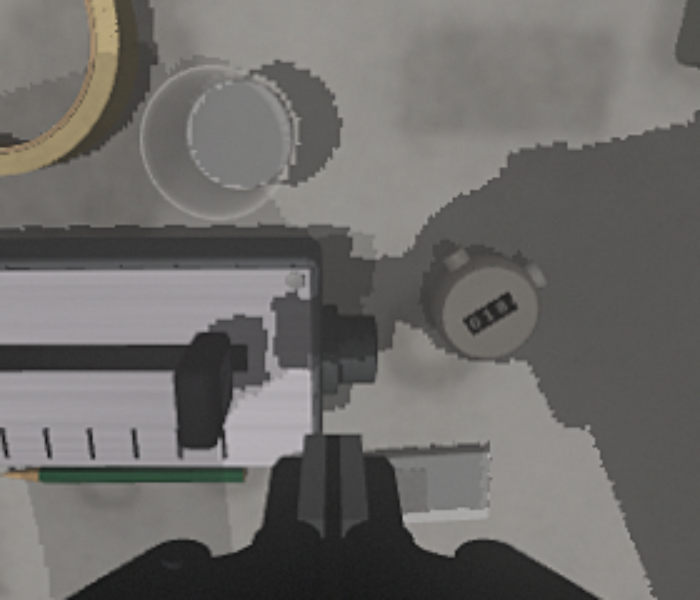

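```bash
cat >> h.py <<'E'
def overlay(name,ys,fn):
    im=arm.get_image(name); v=im.copy(); cols=[(0,0,255),(0,255,0),(255,0,0)]
    u=np.concatenate([proj(name,[hw(6+a,y+b,93) for a,b in [(-13,-6),(13,-6),(13,6),(-13,6)]]) for y in ys]+[proj(name,[hw(a,b,50) for a,b in [(-40,-75),(40,-75),(40,75),(-40,75)]])])
    lo=u.min(0)-20; hi=u.max(0)+20; lo=np.maximum(lo,0).astype(int); hi=np.minimum(hi,[511,383]).astype(int)
    f=min(800/(hi-lo)[0],600/(hi-lo)[1]); v=cv2.resize(v[lo[1]:hi[1],lo[0]:hi[0]],None,fx=f,fy=f,interpolation=cv2.INTER_CUBIC)
    for i in range(len(u)//4):
        cv2.polylines(v,[((u[4*i:4*i+4]-lo)*f).astype(int)],True,cols[i%3],1)
    cv2.imwrite(fn,v[:600,:800])
E
python3 - <<'E'
from h import *
overlay('wrist',[-40,-24],'pics/g_wrist.png'); hpos()
E
```

```text
t 6.55 housing xyz mm [  5.5 -74.2 121.3] F housing [-0.08  0.3  -0.04] op 0.0001
```

View pics/g_wrist.png

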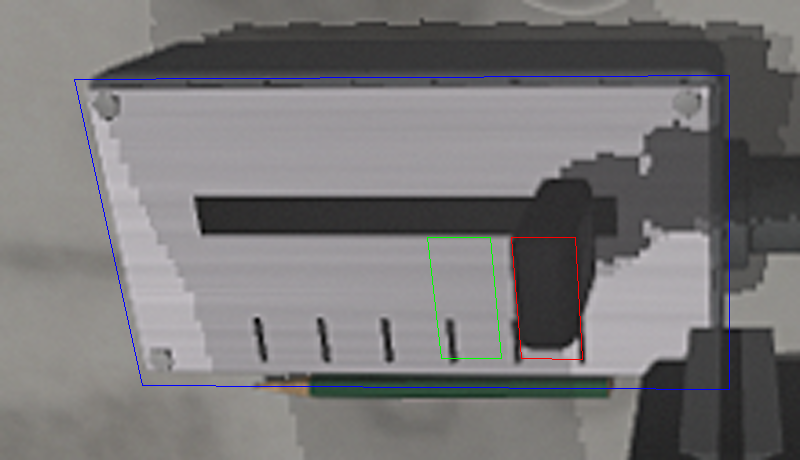

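Call:
{"fn": "drive_tool", "kwargs": {
  "increments": [20,0,0,0,0,0,0,40,0,0,0,0,0,0,51,0,0,0,0,0,0,51,0,-4,0,0,0,0,51,0,-9,0,0,0,0,51,0,-9,0,0,0,0]
}}

```text
t: 7.15
tool_pos: [0.5398, 0.0338, 0.0712]
eef_rot: [0.532, 0.466, 0.532, -0.465]
wrist_force: [0.1, -0.6, -0.2]
opening: -0.0004
```

```bash
python3 - <<'E'
from h import *
hpos()
E
```

```text
t 7.15 housing xyz mm [  6.3 -62.9  71.2] F housing [ 0.03 -0.63 -0.16] op -0.0004
```

Call:
{"fn": "drive_tool", "kwargs": {
  "increments": [0,0,-2,0,0,0,0,0,0,-4,0,0,0,0,0,0,-6,0,0,0,0,0,0,-8,0,0,0,0,0,0,-8,0,0,0,0,0,0,-8,0,0,0,0]
}}

```text
t: 7.75
tool_pos: [0.5387, 0.0386, 0.0707]
eef_rot: [0.532, 0.466, 0.531, -0.467]
wrist_force: [-0.3, -4.2, 5.1]
opening: -0.0002
```

```bash
python3 - <<'E'
from h import *
hpos()
E
```

```text
t 7.75 housing xyz mm [  5.8 -58.   70.7] F housing [-0.81 -4.1   5.07] op -0.0002
```

Call:
{"fn": "drive_tool", "kwargs": {
  "increments": [0,0,-1,0,0,0,0,0,0,-2,0,0,0,0,0,0,-3,0,0,0,0,0,0,-4,0,0,0,0,0,0,-4,0,0,0,0]
}}

```text
t: 8.25
tool_pos: [0.5378, 0.0447, 0.0703]
eef_rot: [0.532, 0.466, 0.532, -0.466]
wrist_force: [1.2, -1.5, 0.8]
opening: -0.0001
```

```bash
python3 - <<'E'
from h import *
hpos()
E
```

```text
t 8.25 housing xyz mm [  5.7 -51.8  70.3] F housing [ 1.04 -1.66  0.81] op -0.0001
```

```bash
python3 - <<'E'
from h import *
hpos(); overlay('wrist',[-40,-24],'pics/i_wrist.png'); hpos()
E
```

```text
t 8.25 housing xyz mm [  5.7 -51.8  70.3] F housing [ 1.04 -1.66  0.81] op -0.0001
t 8.3 housing xyz mm [  5.6 -51.8  70.2] F housing [ 0.77 -0.53  0.11] op 0.0001
```

View pics/i_wrist.png

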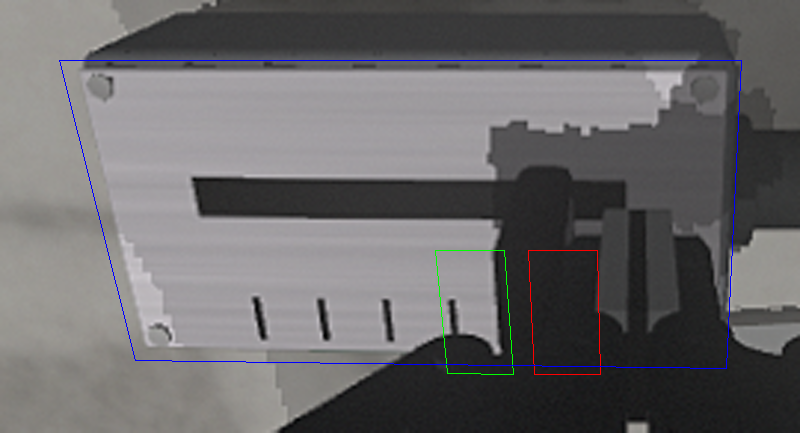

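Call:
{"fn": "drive_tool", "kwargs": {
  "increments": [0,0,-1,0,0,0,0,0,0,-2,0,0,0,0,0,0,-2,0,0,0,0,0,0,-2,0,0,0,0]
}}

```text
t: 8.7
tool_pos: [0.5373, 0.0464, 0.0701]
eef_rot: [0.532, 0.466, 0.532, -0.466]
wrist_force: [0.2, 0.6, 0.1]
opening: -0.0005
```

```bash
python3 - <<'E'
from h import *
hpos(); overlay('wrist',[-40,-24],'pics/j_wrist.png'); hpos()
E
```

```text
t 8.7 housing xyz mm [  5.4 -50.1  70.1] F housing [0.27 0.56 0.08] op -0.0005
t 8.75 housing xyz mm [  5.4 -50.2  70.2] F housing [-0.06 -0.07  0.32] op -0.0001
```

View pics/j_wrist.png

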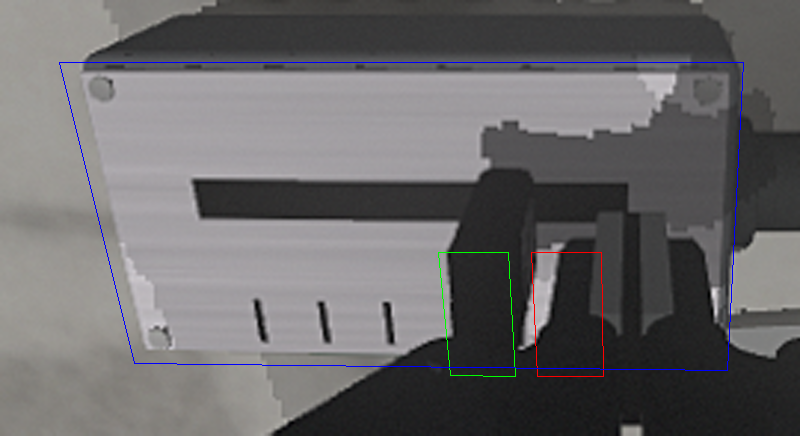

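Call:
{"fn": "drive_tool", "kwargs": {
  "increments": [0,0,-3,0,0,0,0,0,0,-6,0,0,0,0,0,0,-8,0,0,0,0,0,0,-10,0,0,0,0,0,0,-12,0,0,0,0,0,0,-13,0,0,0,0,0,0,-13,0,0,0,0,0,0,-13,0,0,0,0]
}}

```text
t: 9.55
tool_pos: [0.5358, 0.059, 0.0703]
eef_rot: [0.532, 0.466, 0.532, -0.466]
wrist_force: [0.0, -2.6, 0.3]
opening: 0.0004
```

```bash
python3 - <<'E'
from h import *
hpos()
E
```

```text
t 9.55 housing xyz mm [  5.6 -37.4  70.3] F housing [-0.32 -2.55  0.29] op 0.0004
```

Near the crest; creep in 1 mm steps.

Call:
{"fn": "drive_tool", "kwargs": {
  "increments": [0,0,-1,0,0,0,0,0,0,-2,0,0,0,0,0,0,-3,0,0,0,0,0,0,-3,0,0,0,0,0,0,-3,0,0,0,0]
}}

```text
t: 10.05
tool_pos: [0.5354, 0.0624, 0.0703]
eef_rot: [0.532, 0.466, 0.532, -0.466]
wrist_force: [-0.6, 1.1, 0.5]
opening: 0.0002
```

```bash
python3 - <<'E'
from h import *
hpos(); overlay('wrist',[-24,-8],'pics/k_wrist.png'); hpos()
E
```

```text
t 10.05 housing xyz mm [  5.6 -34.   70.3] F housing [-0.43  1.14  0.55] op 0.0002
t 10.1 housing xyz mm [  5.6 -34.1  70.3] F housing [-0.7   0.08 -0.25] op -0.0004
```

View pics/k_wrist.png

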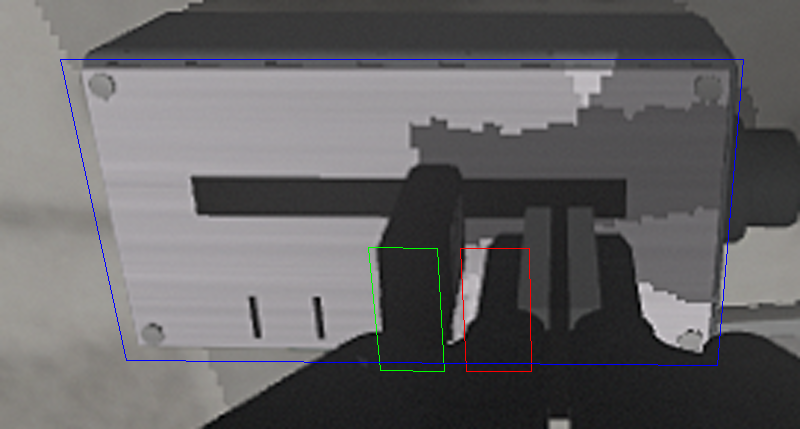

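Call:
{"fn": "drive_tool", "kwargs": {
  "increments": [0,0,-3,0,0,0,0,0,0,-6,0,0,0,0,0,0,-8,0,0,0,0,0,0,-10,0,0,0,0,0,0,-12,0,0,0,0,0,0,-13,0,0,0,0,0,0,-13,0,0,0,0,0,0,-13,0,0,0,0]
}}

```text
t: 10.9
tool_pos: [0.5338, 0.0748, 0.0703]
eef_rot: [0.532, 0.466, 0.532, -0.466]
wrist_force: [-0.6, -1.7, -0.5]
opening: 0.0002
```

```bash
python3 - <<'E'
from h import *
hpos()
E
```

```text
t 10.9 housing xyz mm [  5.6 -21.4  70.3] F housing [-0.81 -1.58 -0.45] op 0.0002
```

Call:
{"fn": "drive_tool", "kwargs": {
  "increments": [0,0,-1,0,0,0,0,0,0,-2,0,0,0,0,0,0,-2.5,0,0,0,0,0,0,-2.5,0,0,0,0,0,0,-2.5,0,0,0,0]
}}

```text
t: 11.4
tool_pos: [0.5333, 0.0777, 0.0702]
eef_rot: [0.532, 0.466, 0.532, -0.466]
wrist_force: [-0.1, -0.3, 0.0]
opening: -0.0003
```

```bash
python3 - <<'E'
from h import *
hpos(); overlay('wrist',[-8,8],'pics/l_wrist.png'); hpos()
E
```

```text
t 11.4 housing xyz mm [  5.5 -18.5  70.2] F housing [-0.09 -0.27  0.03] op -0.0003
t 11.45 housing xyz mm [  5.6 -18.6  70.3] F housing [-0.41  0.41 -0.01] op -0.0003
```

View pics/l_wrist.png

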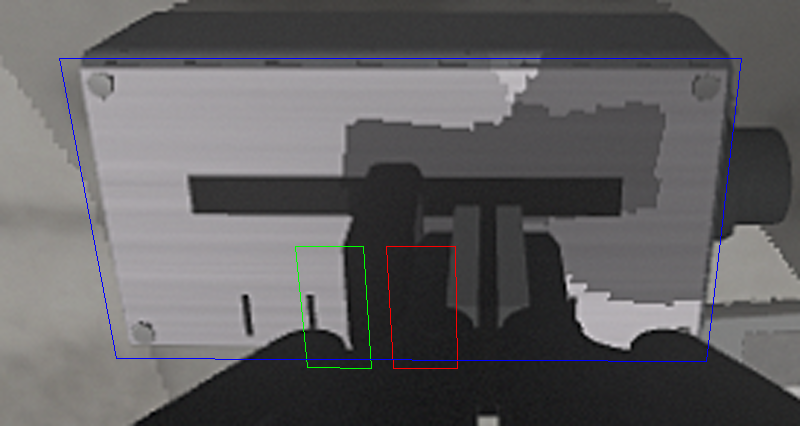

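Call:
{"fn": "drive_tool", "kwargs": {
  "increments": [0,0,-1,0,0,0,0,0,0,-1.5,0,0,0,0,0,0,-1.5,0,0,0,0]
}}

```text
t: 11.75
tool_pos: [0.5332, 0.0789, 0.0703]
eef_rot: [0.532, 0.466, 0.532, -0.466]
wrist_force: [-1.0, -0.2, 0.3]
opening: -0.0
```

```bash
python3 - <<'E'
from h import *
hpos(); overlay('wrist',[-8,8],'pics/m_wrist.png'); hpos()
E
```

```text
t 11.75 housing xyz mm [  5.6 -17.3  70.3] F housing [-0.99 -0.05  0.29] op -0.0
t 11.8 housing xyz mm [  5.6 -17.3  70.3] F housing [-0.17 -0.93 -0.24] op 0.0001
```

View pics/m_wrist.png

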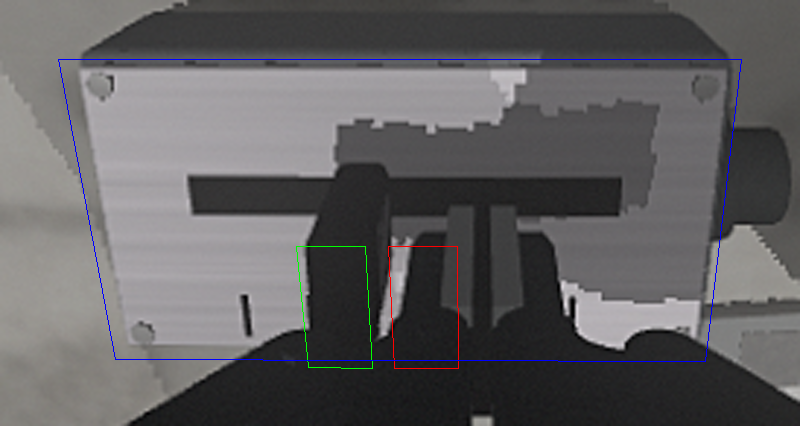

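Call:
{"fn": "drive_tool", "kwargs": {
  "increments": [0,0,5,0,0,0,0,0,0,10,0,0,0,0,0,0,10,0,0,0,0,-30,0,10,0,0,0,0,-70,0,10,0,0,0,0,-110,-40,20,0,0,0,0,-130,-85,40,0,0,0,0,-130,-110,70,0,0,0,0]
}}

```text
t: 12.6
tool_pos: [0.4328, -0.0037, 0.2026]
eef_rot: [0.533, 0.466, 0.531, -0.464]
wrist_force: [0.6, -1.0, 0.3]
opening: 0.0002
```

Call:
{"fn": "drive_tool", "kwargs": {
  "increments": [0,-15,30,0,0,0,0,0,-30,70,0,0,0,0,0,-30,90,0,0,0,0,0,-30,90,0,0,0,0,0,-30,90,0,0,0,0]
}}

```text
t: 13.1
tool_pos: [0.4152, -0.098, 0.2003]
eef_rot: [0.531, 0.467, 0.531, -0.466]
wrist_force: [0.2, 1.0, 0.1]
opening: -0.0001
```

```bash
python3 - <<'E'
from h import *
hpos(); overlay('top',[8],'pics/n_top.png'); overlay('scene',[8],'pics/n_scene.png'); hpos()
for l in ['tape_roll','beaker','tally_counter','pencil','hemocytometer']:
    for r in arm.recognise('top',l)[:1]: print(l,round(r['score'],2),np.round(toworld('top',r['point']),4))
E
```

```text
t 13.1 housing xyz mm [-134.5 -177.3  200.3] F housing [0.36 1.   0.12] op -0.0001
t 13.2 housing xyz mm [-134.2 -176.3  200.3] F housing [ 0.02 -0.07 -0.54] op 0.0002
tape_roll 0.79 [0.6315 0.1501 0.0247]
beaker 0.62 [0.524  0.0935 0.0533]
tally_counter 0.75 [ 0.5587 -0.0395  0.0221]
pencil 0.54 [0.4565 0.101  0.0055]
hemocytometer 0.83 [ 0.4665 -0.02    0.0104]
```

View pics/n_top.png

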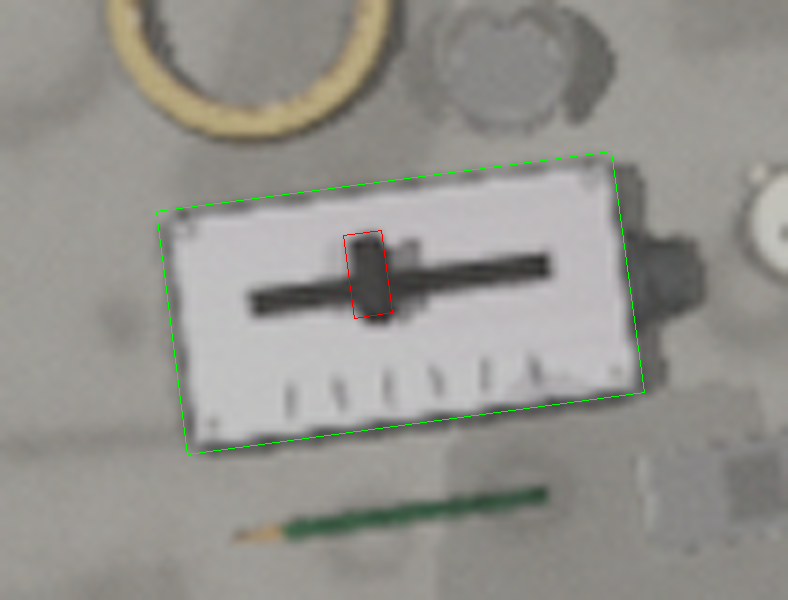

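View pics/n_scene.png

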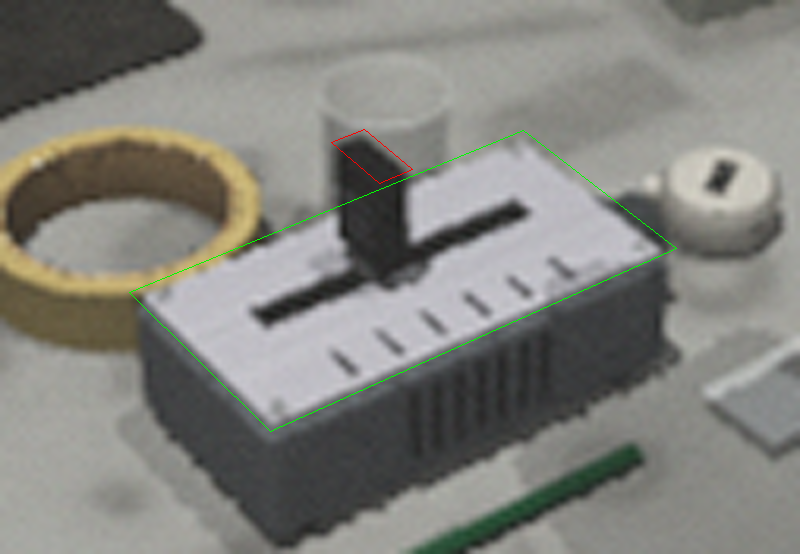

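The lever shows at the third-click outline (y = +8 mm) in both views, at about (368, 275) in the top one and (372, 160) in the scene one. The bystanders look unmoved. The beaker network's new point lies on the housing, a false hit; in the picture the beaker stands where it was.

```bash
python3 - <<'E'
from h import *
print(arm.hand_in()); hpos()
E
```

```text
the job is handed in; nothing more can be done
None
the job is handed in; nothing more can be done
```

The lever rests in the third click from home, and I handed the job in at about 13.5 s of the 56 s allowed.

- **Homing:** The lever started in the first click. With the outside of the shut fingers I pushed it back until it met the home stop. It held there against 17 N, and the wrist picture showed it at home.
- **Counting clicks:** I crossed over the lever and pushed it the other way, creeping in 1 mm steps near each snap. I saw it snap into the first, second and third clicks in the wrist pictures. After the third I backed off, lifted clear and moved away.
- **Last checks:** The top and scene pictures both show the lever at the third-click position, 48 mm from home, with the arm well clear.
- **Bystanders:** The tape roll, tally counter, pencil and hemocytometer were found within about 4 mm of where they started, which is about the accuracy of that measurement.
- **One disagreement:** The network's final beaker point lay on the housing, which I took as a false hit. The pictures show the beaker where it was.

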